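# Sort inspected filter modules by their tag: stage or reject tray

## Robot

A 7-joint arm with a two-finger parallel gripper is mounted at the origin on the work surface. World frame = base frame: x ahead of the robot, y to its left, z up, the work surface at z = 0. Lengths are in m, angles in rad, forces in N, time in s.
With the tool pointing down it reaches from about 0.4 to 0.85 m from the base axis. Payload 10.4 kg.
Tool frame: the origin (TCP) lies on the centre line of the jaws, within the pads' length; the fingertips stand 14 mm ahead of it and the grasp point (between the pads) lies 5 mm behind it; z points along the fingers, x is the direction in which the jaws open and shut, and the axes are right-handed (so a half turn about z gives the same grasp; the last joint's range is limited). The gripper opens to 87 mm and grips with 3 to 60 N. Pads are 19 mm wide; open, the fingers measure 117 mm over their backs; the gripper's body (75 mm by 190 mm) begins 51 mm behind the grasp point.
Start: joints at [1.193, 0.332, -0.065, 1.46, 0.022, 1.35, -0.088], TCP at [0.217, -0.586, 0.207] pointing down, gripper open.
Joint ranges: [-2.6, 2.6], [-0.5, 2.12], [-1.47, 1.34], [0.16, 2.42], [-1.27, 4.41], [0.06, 2.06], [-2.6, 2.6]. Speed limits (rad/s): [2.22, 2.22, 2.79, 2.79, 3.14, 3.14, 3.14].

## Interface

Orientations are given as a 3x3 rotation matrix whose columns are the frame's x, y, z axes.
In Python, from workcell import bot, effector, kin, capture, camera_model gives the robot as it stands. Calls block until the motion is done:
- bot.goto(position, orientation): joint-space move of the TCP to a pose.
- bot.move_l(position, rotation=None, velocity=0.15): straight line of the TCP; rotation=None keeps the orientation; velocity is the mean speed in m/s.
- bot.goto_joints(angles): joint-space move.
- effector.gripper_to(opening, newtons=None): finger opening in m; newtons is the grip in N (None keeps the last); returns when the fingers have stopped.
- bot.hold(seconds).
- kin.ik(position, orientation): joint angles nearest the present ones, or None.
- capture(name): name is "scene" or "side" or "wrist"; returns the picture (384x512x3 uint8, red, green, blue); there is no depth.
- camera_model(name): a dict with "mtx" (3x3 intrinsics, pixels), "dist_coeffs" ([k1, k2, p1, p2, k3] as OpenCV has them; the pictures are not rectified), "T" (4x4, takes a point from camera to world coordinates); the wrist camera has in their place "T_tool_cam" (4x4, takes a point from camera to tool coordinates, whose origin is the TCP and whose axes are the tool frame's). Camera axes: x right, y down, z forward; pixel columns grow to the right and rows downward; lengths in m; the calibration is good to about 2 mm. A picture is of the moment at which its call begins: read the wrist's pose just before it. camera_model takes no time and is no camera call.
A pose or a line that the arm cannot do raises bot.MotionError and nothing moves.
- bot.hand_in(): hands the job in, once; it reports no verdict.
Readings, each from a call of its own:
- bot.current_t(): time.
- bot.current_q(): joint angles.
- bot.current_qvel(): joint speeds.
- bot.current_joint_torque(): joint torques, N m.
- bot.current_tcp_pos(): TCP position.
- bot.current_ee_rot(): TCP orientation.
- bot.current_force(): force on the tool from outside, world axes, zero at the start.
- bot.current_ft_torque(): the same for the moment, N m.
- bot.current_grip_width(): finger opening in m.
Only numpy, scipy, OpenCV 4.12 (cv2) and the standard library are available. Lean on these libraries where they do the work, as an engineer would, in place of code of your own. Each camera call takes 0.05 s, during which the arm holds its last target. There are 200 camera calls.

## Task

Three black filter modules stand on the optical table after inspection, each with a white tag on top. Set the one with the round tag (passed) gently on the stage plate, centred between the two steel stops and square to them, its sides level with the ends of the stops; put the two with a cross tag (rejected) in the grey reject tray, one flat in each nest. Keep all three tag up, and leave the bottle, the tube rack and the keypad where they are.

Things in the scene. Friction and masses are not known exactly. Their poses are not given: they have to be found in the camera images.
- disc_module: Passed module: black box with a round white tag (38 mm disc) on its top, 50 x 90 x 50 mm high (x, y, z), about 0.3 kg, rigid. Origin: centre of its underside; x across its width (the 50 mm, to grip), y along its length, z up. Stands loose on the table; turned end for end it is the same.
- cross_module_a: Rejected module: black box with a cross-shaped white tag (two 46 x 10 mm strips) on its top, 50 x 90 x 50 mm high (x, y, z), about 0.3 kg, rigid. Origin: centre of its underside; x across its width (the 50 mm, to grip), y along its length, z up. Stands loose on the table; turned end for end it is the same.
- cross_module_b: The other rejected module, alike: black box with a cross-shaped white tag, 50 x 90 x 50 mm high (x, y, z), about 0.3 kg, rigid. Origin: centre of its underside; x across its width (the 50 mm, to grip), y along its length, z up. Stands loose on the table; turned end for end it is the same.
- stage: Grey plate fixed to the table, 170 x 190 x 20 mm (x, y, z), small round window flush in its middle, micrometer screw on its +x side. On it stand two steel stops, each 50 (x) x 12 (y) x 12 mm high, inner faces at y = -50 and +50 mm: a module fits between them, its y along the stage's y (either way round), 5 mm spare at each end, as wide as the stops. Origin: centre of underside.
- stage_center (a point): Point on the top face of the stage plate, 20 mm above the table, midway between the stops; axes as the stage's. The round-tagged module's underside centre belongs here.
- tray: Grey plastic tray fixed to the table, 184 x 122 mm (x, y), rim 15 mm high, floor 5 mm thick, outer walls 6 mm. A bar 20 mm wide, of rim height, divides it into two nests side by side along x, each 76 (x) x 110 (y) mm inside, with grey felt floors. A module lies in a nest with its y along the tray's y (either way round). Origin: centre of underside.
- nest_near (a point): Centre of the inner floor of the nest on the tray's -x side (nearer the robot), 5 mm above the table; axes as the tray's.
- nest_far (a point): Centre of the inner floor of the nest on the tray's +x side, 5 mm above the table; axes as the tray's.
- reagent_bottle: Bystander: amber jar, 48 mm across, 90 mm high, loose. Origin: centre of its underside.
- tube_rack: Bystander: orange tube rack, 80 x 120 x 49 mm high, loose. Origin: centre of its underside.
- keypad: Bystander: white keypad box, 90 x 130 x 33 mm high, loose. Origin: centre of its underside.
Mind the look-alikes: they are no part of the job. Leave any green or purple look-alike of the disc_module alone. What is shaped like the cross_module_a but red is not meant.

How it is judged:
At the end, for the whole second after the job is handed in: Round-tagged module at rest flat on the stage plate, tag up, centre within 8 mm (along and across) of midway between the stops, square within 0.12 rad; each cross-tagged module at rest flat on the floor of a tray nest, tag up, centre within 20 mm of the nest's (x of disc_module in the frame of stage_center between -0.008 and 0.008 m and y of disc_module in the frame of stage_center between -0.008 and 0.008 m and z of disc_module in the frame of stage_center between -0.004 and 0.004 m and angle between the y axis of disc_module and the y axis of stage, either way round below 0.12 rad and linear speed of each of disc_module, cross_module_a, cross_module_b below 0.02 m/s and angular speed of each of disc_module, cross_module_a, cross_module_b below 0.2 rad/s and angle between each of disc_module, cross_module_a, cross_module_b's own z axis and vertical below 0.06 rad and ((horizontal distance between cross_module_a and nest_near below 0.02 m and z of cross_module_a in the frame of nest_near between -0.004 and 0.004 m) or (horizontal distance between cross_module_a and nest_far below 0.02 m and z of cross_module_a in the frame of nest_far between -0.004 and 0.004 m)) and ((horizontal distance between cross_module_b and nest_near below 0.02 m and z of cross_module_b in the frame of nest_near between -0.004 and 0.004 m) or (horizontal distance between cross_module_b and nest_far below 0.02 m and z of cross_module_b in the frame of nest_far between -0.004 and 0.004 m))); the robot touches nothing.
It fails at once if the round-tagged module is dropped or slammed on the stage plate (faster than 0.4 m/s within 20 mm above it) (horizontal distance between disc_module and stage_center below 0.05 m and z of disc_module in the frame of stage_center below 0.02 m and linear speed of disc_module above 0.4 m/s).
It fails at once if the reagent bottle is shifted by more than 25 mm (distance of reagent_bottle from where it was at the start of the episode above 0.025 m).
It fails at once if the tube rack is shifted by more than 25 mm (distance of tube_rack from where it was at the start of the episode above 0.025 m).
It fails at once if the keypad is shifted by more than 25 mm (distance of keypad from where it was at the start of the episode above 0.025 m).
It also fails if it takes over 64 s, if anything falls off the work surface, if the arm or the gripper's body presses on something with over 40 N, if the wrist force passes 120 N, or if a joint passes its speed limit or range.

## Working session

There is one attempt and no reset: what is moved stays moved. The work goes in short steps, each a Python script; the robot and the scene stay as the last script left them, time stands still between calls to the robot, and variables do not carry over. Pictures are saved under pics/ and viewed, on a budget of 10 in all, crops included, one or two more only if the job needs it, and the job is handed in when it is done.

```bash
ls; mkdir -p pics; python3 - <<'E'
from workcell import bot, effector, kin, capture, camera_model
import cv2,numpy as np
for n in ["scene","side"]:
    im=capture(n); cv2.imwrite(f"pics/{n}0.png",im[:,:,::-1]); m=camera_model(n); print(n,m["mtx"],m["dist_coeffs"],np.round(m["T"],3))
print(camera_model("wrist"), bot.current_t())
E
```

```text
pics
scene [[381.90289025   0.         255.06472332]
 [  0.         381.90289025 196.17320547]
 [  0.           0.           1.        ]] [-0.03607572  0.          0.          0.          0.        ] [[-0.153  0.614 -0.775  1.365]
 [ 0.988  0.081 -0.131  0.113]
 [-0.018 -0.785 -0.619  0.67 ]
 [ 0.     0.     0.     1.   ]]
side [[481.61116168   0.         257.09161547]
 [  0.         481.61116168 186.50608829]
 [  0.           0.           1.        ]] [-0.11627482  0.          0.          0.          0.        ] [[-0.979 -0.127  0.157  0.422]
 [-0.202  0.646 -0.736  0.78 ]
 [-0.008 -0.753 -0.658  0.763]
 [ 0.     0.     0.     1.   ]]
{'mtx': array([[344.90872208,   0.        , 250.20933529],
       [  0.        , 344.90872208, 185.71705111],
       [  0.        ,   0.        ,   1.        ]]), 'dist_coeffs': array([-0.04477946,  0.        ,  0.        ,  0.        ,  0.        ]), 'T_tool_cam': array([[ 9.99999874e-01, -4.61175545e-05,  4.99511549e-04,
         2.86424507e-04],
       [-1.07637467e-04,  9.52845088e-01,  3.03457126e-01,
        -8.41035497e-02],
       [-4.89951826e-04, -3.03457141e-01,  9.52844963e-01,
        -1.77891345e-01],
       [ 0.00000000e+00,  0.00000000e+00,  0.00000000e+00,
         1.00000000e+00]])} 0.1
```

View pics/scene0.png

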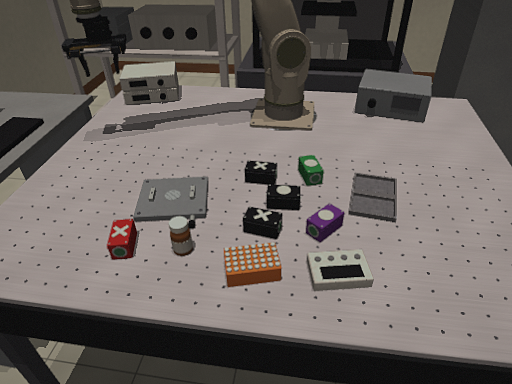

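View pics/side0.png

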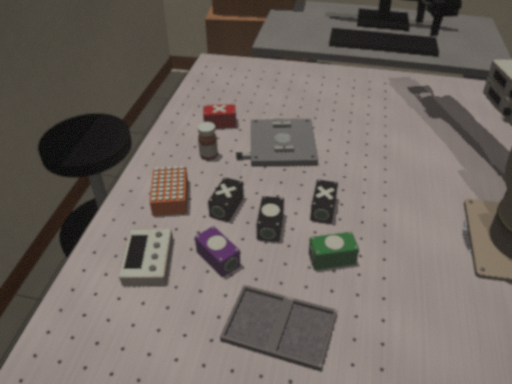

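Black candidates in the scene view are the disc at (283,189) and crosses at (261,166) and (263,215). The look-alikes to leave are the green disc (310,160), the purple disc (326,215) and the red cross (120,232). The stage is at (173,197) and the tray at (375,196). The side view agrees, with the disc at (271,211) and crosses at (226,191) and (324,193). Next is a rough localisation, then a wrist look.

```bash
cat > h.py <<'E'
from workcell import bot, effector, kin, capture, camera_model
import cv2,numpy as np
def cam(name,pos=None,R=None):
    m=camera_model(name)
    if name!="wrist": return m["mtx"],m["dist_coeffs"],np.array(m["T"])
    T=np.eye(4);T[:3,:3]=R;T[:3,3]=pos
    return m["mtx"],m["dist_coeffs"],T@m["T_tool_cam"]
def ray(c,px,z):
    p=cv2.undistortPoints(np.array(px,float).reshape(-1,1,2),c[0],c[1]).reshape(-1,2)
    d=np.c_[p,np.ones(len(p))]@c[2][:3,:3].T; o=c[2][:3,3]
    return (o+d*((z-o[2])/d[:,2])[:,None])[:,:2]
def down(th): # tool x at angle th in the world, z down
    c,s=np.cos(th),np.sin(th); return np.array([[c,s,0],[s,-c,0],[0,0,-1.]])
def snap(name="wrist"):
    p,R=np.array(bot.current_tcp_pos()),np.array(bot.current_ee_rot())
    im=capture(name); return im,cam(name,p,R)
E
python3 - <<'E'
from h import *
np.set_printoptions(precision=3,suppress=True)
S=cam("scene");D=cam("side")
print("disc",ray(S,[283,189],.05),ray(D,[271,211],.05))
print("cA",ray(S,[261,166],.05),ray(D,[324,193],.05))
print("cB",ray(S,[263,215],.05),ray(D,[226,191],.05))
print("stops",ray(S,[[152,194],[193,190]],.026),ray(D,[[282,124],[284,149]],.026))
print("tray",ray(S,[[354,175],[397,178],[396,218],[350,208]],.015),ray(D,[[246,290],[336,318],[322,364],[223,328]],.015))
print("others: green,purple,bottle,rack",ray(S,[[310,160],[326,215],[182,250],[252,262],[340,268]],.03))
print(bot.current_ee_rot())
for x,y,th in [(.6,.05,0),(.6,.05,np.pi),(.6,.05,np.pi/2),(.6,.05,-np.pi/2)]:
    print(th,kin.ik([x,y,.3],down(th)))
E
```

```text
disc [[0.548 0.051]] [[0.547 0.054]]
cA [[ 0.445 -0.024]] [[ 0.442 -0.025]]
cB [[0.66  0.012]] [[0.657 0.01 ]]
stops [[ 0.586 -0.309]
 [ 0.553 -0.201]] [[ 0.584 -0.313]
 [ 0.56  -0.201]]
tray [[0.406 0.249]
 [0.405 0.373]
 [0.587 0.347]
 [0.562 0.231]] [[0.561 0.24 ]
 [0.387 0.27 ]
 [0.402 0.365]
 [0.583 0.33 ]]
others: green,purple,bottle,rack [[ 0.364  0.116]
 [ 0.616  0.167]
 [ 0.784 -0.16 ]
 [ 0.798  0.006]
 [ 0.789  0.199]]
[[ 0.347 -0.938 -0.   ]
 [-0.938 -0.347  0.001]
 [-0.001  0.    -1.   ]]
0 [ 0.489  0.366 -0.867  1.335  0.276  1.564 -0.346]
3.141592653589793 [ 0.739  0.597 -1.39   1.323  0.589  1.676  2.598]
1.5707963267948966 [ 0.529  0.384 -0.932  1.333  0.306  1.572  1.206]
-1.5707963267948966 [ 0.477  0.36  -0.848  1.335  0.267  1.562 -1.911]
```

```bash
python3 - <<'E'
from h import *
import pickle
out={}
for n,p in [("stage",(.57,-.25,.25)),("mods",(.55,.02,.28)),("tray",(.49,.30,.22))]:
    bot.goto(p,down(0)); bot.hold(.15)
    out[n]=snap(); print(n,bot.current_t(),bot.current_q())
    cv2.imwrite(f"pics/w_{n}.png",out[n][0][:,:,::-1])
pickle.dump(out,open("w.pkl","wb"))
t=[cv2.resize(out[n][0],(400,300))[:,:,::-1] for n in out]
m=out["mods"][0][:,:,::-1]
cv2.imwrite("pics/tile1.png",np.vstack([np.hstack([t[0],t[2]]),np.hstack([t[1],np.zeros_like(t[1])])]))
E
```

```text
stage 2.0833 [ 0.73376209  0.35379974 -0.51682421  1.3795763   0.17344606  1.45333856
  0.22165742]
mods 3.3417 [ 0.47969565  0.19965379 -0.68791287  1.51401675  0.126714    1.47381212
 -0.21317513]
tray 4.6667 [ 0.08661008  0.33087926 -0.87883833  1.54337371  0.25770832  1.38837068
 -0.81479521]
```

View pics/tile1.png

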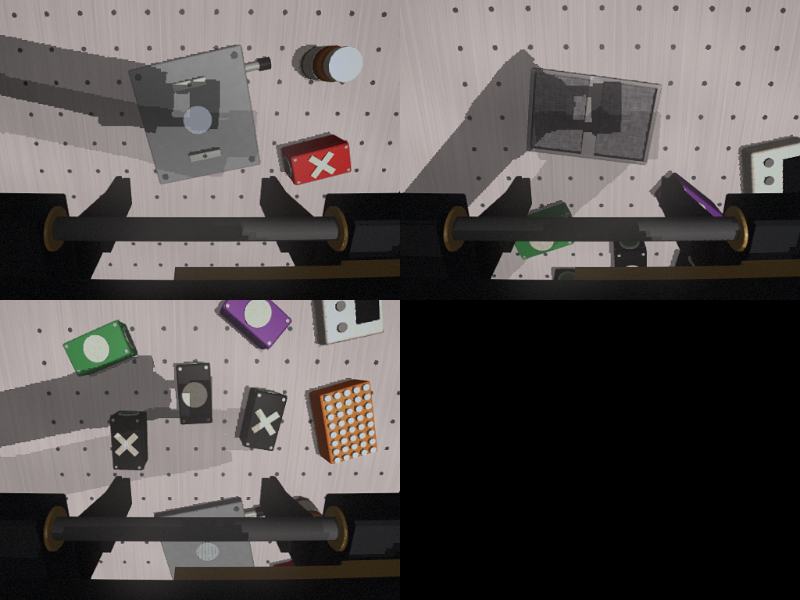

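Tile 1 shows the stage plate with stops near (190,82) and (205,155), the tray with rim corners at (533,68), (660,85), (645,162) and (530,150), and the three black modules at tile (193,392), (127,442) and (264,420). Next, a close crop of the modules to confirm the choice and read the top corners.

```bash
python3 - <<'E'
from h import *
import pickle
o=pickle.load(open("w.pkl","rb"))
g=lambda im:np.clip(255*(im/255.)**.6,0,255).astype(np.uint8)[:,:,::-1]
c=g(o["mods"][0])[65:235,125:385]; a=cv2.resize(c,None,fx=3,fy=3,interpolation=cv2.INTER_CUBIC)
cv2.imwrite("pics/crop_mods.png",a)
s=cv2.resize(g(o["stage"][0])[50:240,160:355],None,fx=2,fy=2,interpolation=cv2.INTER_CUBIC)
t=cv2.resize(g(o["tray"][0])[70:220,150:350],None,fx=2,fy=2,interpolation=cv2.INTER_CUBIC)
z=np.zeros((380,800,3),np.uint8); z[:380,:390]=s; z[:300,395:795]=t
cv2.imwrite("pics/crop_st.png",z)
E
```

```text
(no output)
```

View pics/crop_mods.png

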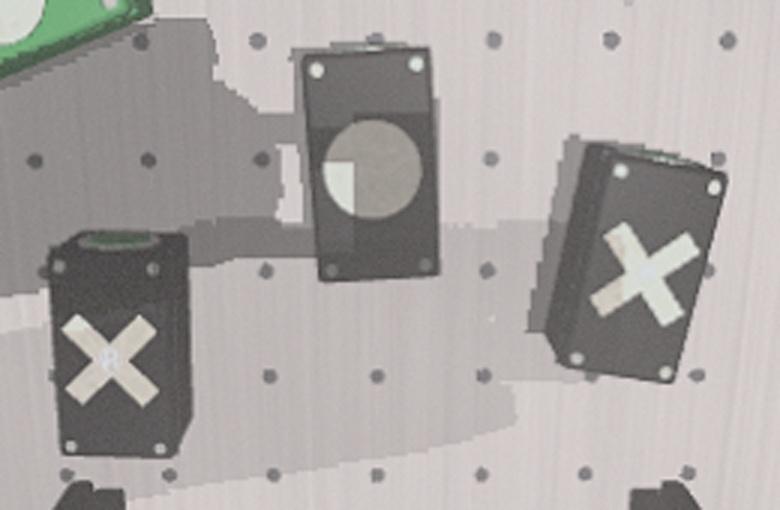

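View pics/crop_st.png

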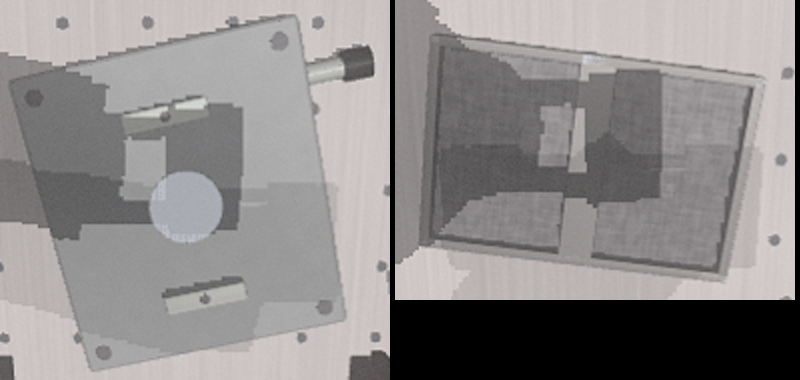

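```bash
cat > meas.py <<'E'
from h import *
import pickle
np.set_printoptions(precision=4,suppress=True)
o=pickle.load(open("w.pkl","rb"))
def back(p,f,off): return (np.array(p,float)+.5)/f-.5+off
def refine(img,p,r=3):
    g=cv2.cvtColor(img,cv2.COLOR_RGB2GRAY).astype(float); q=[]
    for x,y in p:
        xi,yi=int(round(x)),int(round(y)); w=g[yi-r:yi+r+1,xi-r:xi+r+1]; w=np.clip(w-np.median(w)-.3*(w.max()-np.median(w)),0,None)
        Y,X=np.mgrid[yi-r:yi+r+1,xi-r:xi+r+1]; q.append([(w*X).sum()/w.sum(),(w*Y).sum()/w.sum()])
    return np.array(q)
def rect(P):
    c=P.mean(0); e=[P[1]-P[0],P[2]-P[1],P[2]-P[3],P[3]-P[0]]
    return c,e
def report(n,P,long):   # long: which edge pair is the object's y
    c,e=rect(P); u=(e[0]+e[2]) ; v=e[1]+e[3]
    y=v if long else u; x=u if long else v
    a=np.arctan2(y[1],y[0])%np.pi; b=(np.arctan2(x[1],x[0])+np.pi/2)%np.pi
    print(n,"c",c,"yang",a,b,"len",np.linalg.norm(u)/2,np.linalg.norm(v)/2)
M={"disc":[(316,70),(416,64),(425,265),(331,271)],"cA":[(58,266),(153,269),(160,449),(70,447)],"cB":[(620,171),(714,187),(666,373),(576,358)]}
for n,p in M.items():
    q=back(p,3,(125,65)); r=refine(o["mods"][0],q)
    for lab,k in(("eye",q),("ref",r)): report(n+lab,ray(o["mods"][1],k,.05),1)
print("disc tag",ray(o["mods"][1],back([(372,169)],3,(125,65)),.05), "cross",ray(o["mods"][1],back([(110,360),(645,273)],3,(125,65)),.05))
c=o["stage"][1]; b=lambda p:back(p,2,(160,50))
report("plate",ray(c,b([(10,80),(297,15),(345,318),(93,370)]),.02),1)
report("screws",ray(c,b([(34,98),(279,41),(324,306),(104,352)]),.02),1)
print("window",ray(c,b([(186,206)]),.02))
s=ray(c,b([(124,117),(207,99),(163,296),(243,279)]),.032); print("stops in-top edges?",s)
c=o["tray"][1]; P=ray(c,back([(432-395,38),(765-395,78),(725-395,278),(425-395,240)],2,(150,70)),.015)
report("tray",P,1)
E
python3 meas.py
```

```text
disceye c [0.5489 0.051 ] yang 1.62684788343371 1.629516543307566 len 0.03796338423265922 0.07817013733003056
discref c [0.549  0.0512] yang 1.6267475332766494 1.6298624946653981 len 0.037869389828554714 0.0779281192928877
cAeye c [ 0.4401 -0.0266] yang 1.5401560308257607 1.54002623506373 len 0.03847002473822855 0.07842960315407543
cAref c [ 0.4399 -0.027 ] yang 1.5420102217596068 1.574088017640994 len 0.03808734816965812 0.07930984433300178
cBeye c [0.6583 0.009 ] yang 1.4036962073649975 1.402746787721789 len 0.038371911603896566 0.07805754226047036
cBref c [0.6585 0.0089] yang 1.4073737772519617 1.3957609841866747 len 0.038467496916356717 0.07823999909451776
disc tag [[0.5488 0.0514]] cross [[ 0.44   -0.0265]
 [ 0.6588  0.0097]]
plate c [ 0.5733 -0.2557] yang 1.7857017569160796 1.7852828146590465 len 0.1660544199728178 0.1863078847790932
screws c [ 0.5726 -0.2564] yang 1.7855427185556363 1.789691901123056 len 0.1435179121778619 0.16322597771101538
window [[ 0.5728 -0.256 ]]
stops in-top edges? [[ 0.5378 -0.2022]
 [ 0.5845 -0.1924]
 [ 0.5588 -0.3092]
 [ 0.6072 -0.2984]]
tray c [0.4869 0.3009] yang 1.4498681754115306 1.4426127481717674 len 0.1803778074558049 0.11666021552097831
```

The crop confirms it: one black disc module, with black cross modules to its left and right. Four-screw fits and tag centres agree within 1 mm. Moving cross A to the near nest and cross B to the far nest.

```bash
cat > pp.py <<'E'
from h import *
def pick_place(p,yp,q,yq,zq,v=.3):
    tp,tq=yp-np.pi/2,yq-np.pi/2; H=.16
    effector.gripper_to(.07,20)
    bot.goto([*p,H],down(tp)); bot.move_l([*p,.06],velocity=.25); bot.move_l([*p,.030],velocity=.08)
    effector.gripper_to(.04,25); w=bot.current_grip_width()
    print("grip",w,bot.current_t())
    if not .045<w<.056: raise SystemExit("bad grip")
    bot.move_l([*p,H],velocity=.2)
    bot.move_l([*q,H],down(tq),velocity=v)
    bot.move_l([*q,zq+.055],velocity=.2); print("held",bot.current_grip_width(),bot.current_force())
    bot.move_l([*q,zq+.0305],velocity=.04); bot.hold(.2); print("set",bot.current_force(),bot.current_tcp_pos())
    effector.gripper_to(.066); bot.move_l([*q,zq+.055],velocity=.06); bot.move_l([*q,H],velocity=.25)
    print("t",bot.current_t())
E
python3 - <<'E'
from pp import *
T=np.array([.487,.301]);y=1.446;x=np.array([np.cos(y-np.pi/2),np.sin(y-np.pi/2)])
pick_place([.440,-.0267],1.541,T-.048*x,y,.005)
pick_place([.6585,.0092],1.404,T+.048*x,y,.005)
bot.goto([.49,.30,.22],down(0));bot.hold(.1)
im,c=snap(); a=cv2.resize(im[40:232,110:400],None,fx=2.5,fy=2.5)[:,:,::-1]
cv2.imwrite("pics/tray2.png",np.clip(255*(a/255.)**.6,0,255).astype(np.uint8))
print(bot.current_t())
import pickle; pickle.dump((im,c),open("t2.pkl","wb"))
E
```

```text
grip 0.049081239016203204 8.1583
held 0.04929675198325666 [-0.33812527 -0.03056043 -2.92908496]
set [-0.94423744 -0.18956886 -2.67568344] [0.43936579 0.30705305 0.0353725 ]
t 13.575
grip 0.04933783835380569 16.9333
held 0.04959897039549094 [-0.77582781 -0.52233267 -2.31684949]
set [ 1.15919893 -0.22600964 -2.71181945] [0.53461267 0.2950804  0.03539879]
t 22.275
22.825
```

View pics/tray2.png

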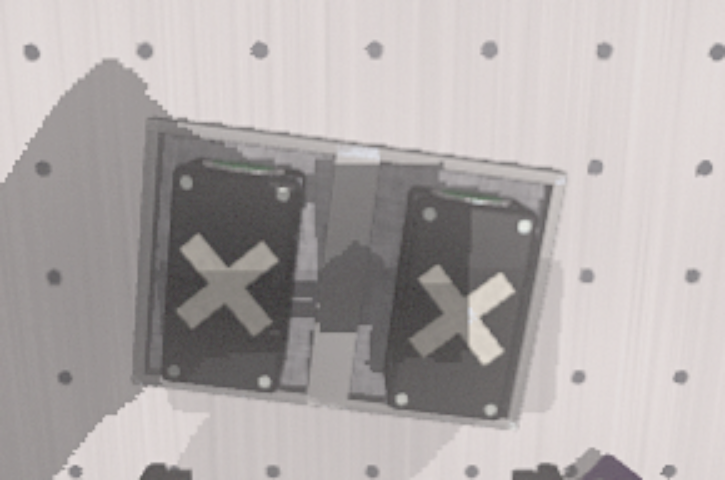

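The tray view shows both crosses inside their nests, with tag centres at (226,285) and (463,313). I'll compute their errors and place the disc module.

```bash
python3 - <<'E'
from pp import *
import pickle
im,c=pickle.load(open("t2.pkl","rb"))
f=lambda p:(np.array(p,float)+.5)/2.5-.5+np.array([110,40])
print("crosses",ray(c,f([(226,285),(463,313)]),.055))
print("screwsL",ray(c,f([(186,182),(283,194),(264,382),(173,370)]),.055).mean(0),"R",ray(c,f([(430,214),(525,227),(490,410),(402,399)]),.055).mean(0))
pick_place([.549,.0512],1.628,[.573,-.256],1.786,.020)
bot.goto([.57,-.25,.25],down(0));bot.hold(.1)
im,c=snap(); a=cv2.resize(im[40:240,150:390],None,fx=3,fy=3,interpolation=cv2.INTER_CUBIC)[:,:,::-1]
cv2.imwrite("pics/stage2.png",np.clip(255*(a/255.)**.6,0,255).astype(np.uint8))
pickle.dump((im,c),open("s2.pkl","wb")); print(bot.current_t())
E
```

```text
crosses [[0.43960861 0.30739486]
 [0.53580285 0.29562174]]
screwsL [0.43969362 0.30736349] R [0.5351995  0.29456713]
grip 0.04913572577647344 25.825
held 0.04944424952109596 [-0.48604506  0.59647227 -1.18746435]
set [-0.35690583 -0.1262837  -3.16298756] [ 0.57301314 -0.25598612  0.05036107]
t 31.0167
31.6167
```

View pics/stage2.png

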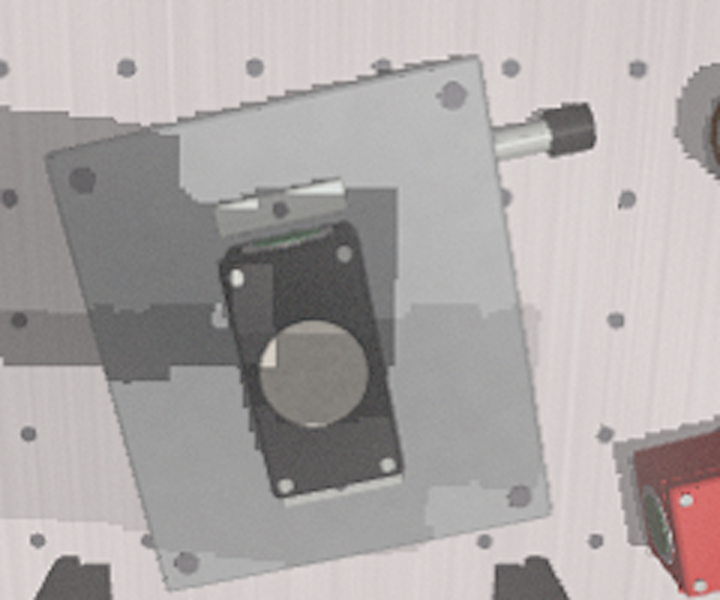

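The stage view shows the disc module between the stops, tag at (314,373) and screws at (236,277), (344,254), (388,465) and (285,486). I'll check the numbers and the final side view.

```bash
python3 - <<'E'
from h import *
import pickle
im,c=pickle.load(open("s2.pkl","rb"))
f=lambda p:(np.array(p,float)+.5)/3-.5+np.array([150,40])
S=ray(c,f([(82,180),(452,95),(519,496),(187,563)]),.02); P=ray(c,f([(236,277),(344,254),(388,465),(285,486)]),.07)
ang=lambda Q:np.arctan2(*((Q[0]-Q[3]+Q[1]-Q[2])[::-1]))
a=ang(S);d=P.mean(0)-S.mean(0); y=np.array([np.cos(a),np.sin(a)]);x=np.array([y[1],-y[0]])
print("x,y err",d@x,d@y,"tag",(ray(c,f([(314,373)]),.07)[0]-S.mean(0))@np.c_[x,y],"ang",ang(P)-a)
bot.goto([.45,-.35,.3],down(0))
im=capture("side"); cv2.imwrite("pics/side1.png",im[:,:,::-1])
i0=cv2.imread("pics/side0.png")[:,:,::-1]
dif=cv2.absdiff(im,i0).max(2)
for n,(x0,y0,x1,y1) in dict(bottle=(195,120,220,160),rack=(150,166,190,215),keypad=(122,228,174,285)).items(): print(n,dif[y0:y1,x0:x1].mean())
print(bot.current_t())
E
```

```text
x,y err 0.0009797994346430047 0.000397149850034213 tag [0.00110554 0.00065216] ang 6.153183489687741e-05
bottle 2.236
rack 2.2270408163265305
keypad 2.3724696356275303
32.3667
```

View pics/side1.png

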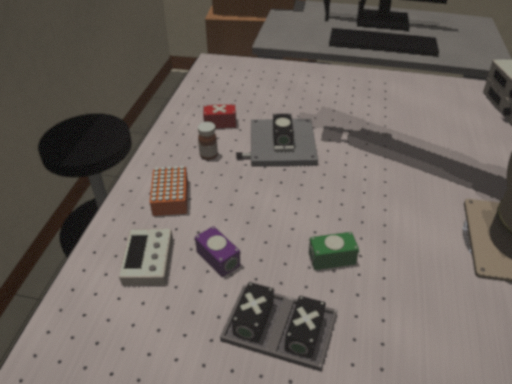

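The side view shows the disc module on the stage (283,130) and the crosses in the tray (253,310) and (305,325). The bottle, rack, keypad and look-alikes have not moved. Handing in.

```bash
python3 -c "
from workcell import bot
print(bot.hand_in(),bot.current_t())"
```

```text
the job is handed in; nothing more can be done
the job is handed in; nothing more can be done
```

All three modules are placed and the job is handed in, at about 32 s on the robot's clock. No verdict is reported back.

- **Round-tag module:** it was lowered onto the stage plate at 0.04 m/s. The last wrist view put it about 1 mm across and 0.5 mm along from midway between the stops, with no measurable angle error (under 0.01 rad).
- **Cross-tag modules:** one is in each tray nest, tag up. Both measured within about 2 mm of the nest centres I had found.
- **Everything else:** the bottle, rack and keypad showed no change between the first and last side pictures. The red, green and purple look-alikes were left alone and look to be in the same place.

No check failed or disagreed. Lengths I measured on the stage plate and tray came out 2–4% short of the stated sizes, probably from picking corners slightly inside the edges. The centres and angles agreed with each other, so I did not correct for it. I viewed 8 pictures.

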